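# Snap the lid of the jug case shut

### The job

Close the lid of the grey jug case: swing it down onto its two clips, then press the thumb pads at its two near corners until each corner snaps home under its clip and stays down by itself. The plastic is brittle, so press firmly but never with more than 35 N (about 3.5 kg), leave the crockery and the tape beside it where they are, and take your hand away at the end.

Things in the scene. Friction and masses are not known exactly. Their poses are not given: they have to be found in the camera images.
- case: open grey plastic case fixed to the table, 200 (its x) x 240 (its y) x 100 mm high, white jugs inside below the rim. Origin: centre of its underside; x points away from the robot (yaw up to 0.35 rad). Lid hinge axis along y, at x = +104 mm, 105 mm above the table. Two spring roller clips outside the near (-x) wall at y = +85 and -85 mm, tops 114 mm high.
- lid (a joint): angle of the lid in rad: 0 = fully shut (level), positive = raised; it starts half open, at 0.65 to 1.05. The hinge is stiff, the lid stays where it is left and needs a push of about 3 N at its free edge. Resting unsnapped on the two clips it reads about 0.025 to 0.065.
- panel: lid panel, grey, 208 mm from hinge to free (near) edge, 240 mm wide, 8 mm thick, three 3 mm ribs on top. Origin on the hinge axis at mid-thickness; its -x runs along the lid to the free edge, z out of its top face. It gives in twist (about 0.08 rad), so each near corner goes down on its own; pressed mid-way it takes twice the force.
- pad_left (a point): centre of the top of the left (+y) thumb pad: 28 mm dome raised 6 mm, 180 mm from the hinge axis, y = +85 mm. Unsnapped on its clip: about 120 to 127 mm above the table; pressed, force climbs to 10 to 20 N, then falls suddenly as the corner snaps, 5 to 7 mm down; a hard stop follows within 3 mm. Snapped home it stays at about 111 to 118 mm; let go early it springs up. Heights vary, see pad_right.
- pad_right (a point): the same for the right (-y) thumb pad, y = -85 mm. The height of each clip with its stop differs from case to case by up to 3.3 mm up or down, left and right independently, and cannot be seen: only the force tells when a corner has snapped.
- jug: loose white porcelain jug beside the case, 68 mm wide, 78 mm high, origin at the centre of its underside; leave it alone.
- saucers: loose stack of white saucers, 110 mm wide, 44 mm high, origin at the centre of its underside; leave it alone.
- tape: roll of brown tape standing on its flat side, 90 mm across, 45 mm high, origin at the centre of its underside; leave it alone.

How it is judged:
By the outcome, as a careful person would: the job done as asked, in the order asked, and still so for the second after the job is handed in, with the robot touching nothing.
It also fails if it takes over 67 s, if anything falls off the work surface, if the arm or the gripper's body presses on something with over 40 N, if the wrist force passes 120 N, or if a joint passes its speed limit or range.

### The arm

A 7-joint arm with a two-finger parallel gripper is mounted at the origin on the work surface. World frame = base frame: x ahead of the robot, y to its left, z up, the work surface at z = 0. Lengths are in m, angles in rad, forces in N, time in s.
With the tool pointing down it reaches from about 0.425 to 0.925 m from the base axis. Payload 6.8 kg.
Tool frame: the origin (TCP) lies at the very end of the fingers, on their centre line; the grasp point (between the pads) lies 19 mm behind it; z points along the fingers, x is the direction in which the jaws open and shut, and the axes are right-handed (so a half turn about z gives the same grasp; the last joint's range is limited). The gripper opens to 85 mm and grips with 20 to 120 N. Pads are 22 mm wide; open, the fingers measure 114 mm over their backs; the gripper's body (76 mm by 85 mm) begins 54 mm behind the grasp point. The pads swing forward as they close: fully open they stand 13 mm farther back than shut.
Start: joints at [-1.222, 0.477, 0.022, 1.555, -0.011, 1.109, -0.083], TCP at [0.298, 0.606, 0.231] pointing down, gripper open.
Joint ranges: [-2.96, 2.96], [-0.34, 2.1], [-1.41, 1.46], [0.24, 2.44], [-1.37, 4.51], [0.17, 1.92], [-2.96, 2.96]. Speed limits (rad/s): [2.39, 2.39, 3.14, 3.14, 3.14, 3.14, 3.14].

### API

Orientations are given as a unit quaternion [w, x, y, z].
In Python, from station import manip gives the robot as it stands. The module is installed in compiled form; this text tells all that it offers.
- The arm moves only by the tool arm_command, never from a script. Its argument "increments" is a list of rows, each an object of numbers: "dx", "dy", "dz": the shift along the tool's x, y, z in units of 40 mm (1.0 is 40 mm); "ax", "ay", "az": the turn, a rotation vector about the tool's x, y, z in rad; "gripper": the finger opening in mm, from 0 to 85.4. In form: [{"dx": .., "dy": .., "dz": .., "ax": .., "ay": .., "az": .., "gripper": ..}, ...]. A call has 1 to 8 rows; each row shifts and turns the commanded pose from where the row before left it, along the tool's axes as they then stand; what a row does not reach is not made up. A row lasts 1/10 s, in which the tool goes at most 50 mm and 8.59 degrees, less where a joint would pass 70% of its speed; a pose out of reach is approached as far as the arm can. A call is refused whole if a number of a shift passes 1 or a number of a turn 0.15, either way. A call with a gripper value outside its range is refused whole. The fingers move at their own pace and stop on an object; "force" is the grip in N (left out, the last holds). Time passes only in rows, so rows that do not move let the fingers close. It gives the time, the measured TCP pose, the force and the opening at its end, in the units of the state.
- manip.read_state(): the state, without advancing time (a new reading comes with each control period).
- manip.capture(name): name is "scene" or "side" or "wrist"; returns a dict with "color" (384x512x3 uint8, red, green, blue), "z_map" (384x512 float32, m along the optical axis (not along the pixel's ray), 0 where there is no reading), "K" (3x3 intrinsics, pixels), "k1" (the pictures are not rectified: a ray, as slopes to the right and down, at radius r is drawn at 1 + k1 r^2 times it, then the intrinsics apply), "rvec" (rotation vector, rad) and "tvec" (3), from world to camera coordinates, as OpenCV has them. Camera axes: x right, y down, z forward; pixel columns grow to the right and rows downward; lengths in m; the calibration is good to about 2 mm. A picture is of the moment at which its call begins.
- manip.job_done(): hands the job in, once; it reports no verdict.
The state is a dict: "t": time; "joints": joint angles; "dq": joint speeds; "joint_torque": joint torques, N m; "tool_pos": TCP position; "eef_rot": TCP orientation; "contact_force": force on the tool from outside, world axes, zero at the start; "moment": the same for the moment, N m; "grip_width": opening from 0.0 (shut) to 1.0 (fully open).
Only numpy, scipy, OpenCV 4.12 (cv2) and the standard library are available. Lean on these libraries where they do the work, as an engineer would, in place of code of your own. Each camera call takes 0.05 s, during which the arm holds its last target.

## Working session

There is one attempt and no reset: what is moved stays moved. The work goes in short steps, Python scripts to look and compute and a tool call to move; the robot and the scene stay as the last step left them, time stands still between calls to the robot, and variables do not carry over. Pictures are saved under pics/ and viewed, and the job is handed in when it is done.

Besides the shell and the picture viewer there is one more tool, called after "Call:" as name(argument=value, ...) on one line, values as JSON. arm_command: Moves the arm, as the interface text tells. Its arguments: {"type":"object","properties":{"increments":{"type":"array"},"force":{"type":"number"}},"required":["increments"]}

```bash
mkdir -p pics; cat > h.py <<'E'
import numpy as np,cv2
from station import manip
from scipy.spatial.transform import Rotation as R
def shot(n,f):
    c=manip.capture(n); np.savez('pics/'+f+'.npz',**{k:np.asarray(v) for k,v in c.items()})
    cv2.imwrite('pics/'+f+'.png',c['color'][:,:,::-1]); return c
def pts(c):
    z=c['z_map'];H,W=z.shape;K=c['K']
    u,v=np.meshgrid(np.arange(W),np.arange(H))
    x=(u-K[0,2])/K[0,0];y=(v-K[1,2])/K[1,1]
    xd,yd=x.copy(),y.copy();k=float(c['k1'])
    for _ in range(10):
        s=1+k*(x*x+y*y);x=xd/s;y=yd/s
    P=np.dstack([x*z,y*z,z])
    Rm=cv2.Rodrigues(np.asarray(c['rvec'],float))[0]
    return (P-np.asarray(c['tvec']).ravel())@Rm
def st():
    s=manip.read_state();print({k:np.round(s[k],4).tolist() for k in('t','tool_pos','eef_rot','contact_force','moment','grip_width')});return s
E
python3 - <<'E'
from h import *
st()
for n in('scene','side','wrist'):
    c=shot(n,n+'0');print(n,c['K'].round(1).tolist(),c['k1'],(c['z_map']>0).mean(), (-cv2.Rodrigues(np.asarray(c['rvec'],float))[0].T@np.asarray(c['tvec']).ravel()).round(3))
E
```

```text
{'t': 0.0, 'tool_pos': [0.2975, 0.6052, 0.2303], 'eef_rot': [0.0006, 0.8488, 0.5286, -0.0008], 'contact_force': [0.1388, 0.4986, 0.0645], 'moment': [0.0147, -0.0179, -0.0139], 'grip_width': 0.9996}
scene [[449.4, 0.0, 252.3], [0.0, 449.4, 193.6], [0.0, 0.0, 1.0]] 0.032899610334148184 0.9961090087890625 [ 0.868 -0.193  1.198]
side [[363.8, 0.0, 259.2], [0.0, 363.8, 196.2], [0.0, 0.0, 1.0]] 0.012712376174754066 0.996124267578125 [ 0.159 -0.423  0.65 ]
wrist [[344.2, 0.0, 256.2], [0.0, 344.2, 197.3], [0.0, 0.0, 1.0]] -0.09194328477844278 0.995880126953125 [0.226 0.641 0.372]
```

View pics/scene0.png

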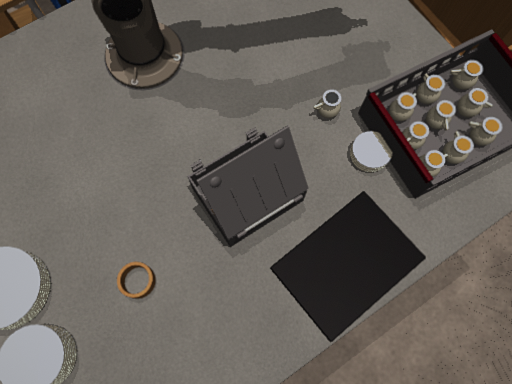

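View pics/side0.png

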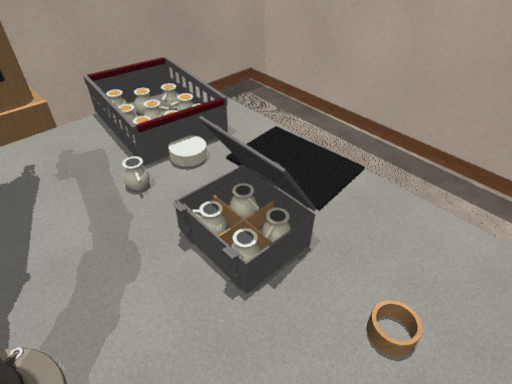

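View pics/wrist0.png

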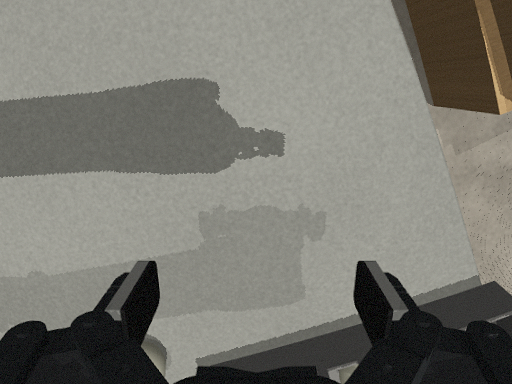

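The scene view shows the case at the centre, with the lid pads at about (215,182) and (271,142) and the clips at (197,167) and (252,135). The jug is at (330,103), the saucers at (371,152) and the tape at (136,280). Next I'll measure these.

```bash
python3 - <<'E'
from h import *
c=dict(np.load('pics/scene0.npz'));P=pts(c)
for n,(u,v) in dict(padA=(215,182),padB=(271,142),clipA=(197,167),clipB=(252,135),freeA=(194,183),freeB=(288,131),hingeA=(234,236),hingeB=(304,193),jug=(331,98),sau=(371,150),tape=(120,280),tape2=(152,280),table=(200,300),base=(128,10)).items():
    print(n,P[v,u].round(4))
# lid plane
m=np.zeros(P.shape[:2],np.uint8)
cv2.fillPoly(m,[np.array([(205,195),(285,140),(300,185),(240,228)])],1)
Q=P[m>0]
for _ in range(6):
    cen=np.median(Q,0) if _==0 else Q.mean(0);U,S,V=np.linalg.svd(Q-Q.mean(0),full_matrices=False);n=V[2]*np.sign(V[2,2]);d=(Q-Q.mean(0))@n;cc=Q.mean(0);Q=Q[abs(d)<max(.0015,2*d.std())]
print('lid n',n,'c',cc,len(Q),d.std(),'tilt',np.arccos(n[2]),'yaw',np.arctan2(-n[1],-n[0]),np.arctan2(n[1],n[0]))
# top height map for the side cam case rim
c2=dict(np.load('pics/side0.npz'));P2=pts(c2)
for n_,(u,v) in dict(rimL=(178,208),rimcorner=(248,280),rimR=(312,226),clip=(231,255),tab=(150,320),freeTop=(201,123),hinge=(308,200)).items(): print(n_,P2[v,u].round(4))
E
```

```text
padA [ 0.5569 -0.0779  0.2629]
padB [0.5499 0.0777 0.2668]
clipA [ 0.4463 -0.0752  0.1125]
clipB [0.4521 0.093  0.1121]
freeA [ 0.4741 -0.1038  0.0994]
freeB [0.5504 0.1244 0.2691]
hingeA [ 0.6472 -0.0959  0.0939]
hingeB [0.6532 0.1192 0.0811]
jug [0.4724 0.3461 0.0814]
sau [0.6507 0.3563 0.0449]
tape [ 0.5664 -0.3926  0.0387]
tape2 [ 0.6133 -0.3256  0.0425]
table [ 0.7191 -0.2542  0.002 ]
base [ 0.0694 -0.0117  0.2774]
lid n [ 0.82641775 -0.02283911  0.56259407] c [0.59886593 0.00579352 0.19352846] 3450 0.0011568430943593633 tilt 0.9732761336216106 yaw 3.1139634062894244 -0.027629247300369086
rimL [0.4379 0.0912 0.1113]
rimcorner [ 0.4523 -0.1114  0.0456]
rimR [ 0.6441 -0.115   0.0646]
clip [ 0.4355 -0.0825  0.1115]
tab [ 0.2754 -0.0236 -0.0013]
freeTop [0.731  0.3962 0.0693]
hinge [ 0.6152 -0.1138  0.1601]
```

```bash
python3 - <<'E'
from h import *
c=dict(np.load('pics/scene0.npz'));P=pts(c)
n=np.array([.82642,-.02284,.56259]);cc=np.array([.59887,.00579,.19353])
yaw=-.0276;ex=np.array([np.cos(yaw),np.sin(yaw),0]);ey=np.array([-np.sin(yaw),np.cos(yaw),0])
D=(P-cc)@n
g=(abs(D)<.012)&(P[...,2]>.1)&(P[...,0]<.72)&(abs(P[...,1])<.2)
el=np.cross(ey,n) # along lid +x
a=(P-cc)@el;b=(P-cc)@ey
k=cv2.connectedComponents((g).astype(np.uint8))[1];g=k==k[180,240]
v,u=np.where(g);print('pix box',u.min(),u.max(),v.min(),v.max())
print('b range',np.percentile(b[g],[.5,2,50,98,99.5]),'a',np.percentile(a[g],[.5,2,98,99.5]),P[g][:,2].max())
p=g&(D>.0035)
N,L,S,C=cv2.connectedComponentsWithStats(p.astype(np.uint8))
for i in range(1,N):
    if S[i,4]>15:
        q=L==i;print(S[i,4],C[i].round(1),'mean',P[q].mean(0).round(4),'a,b',a[q].mean().round(4),b[q].mean().round(4),D[q].max().round(4))
d=D[g];print(np.percentile(d,[5,25,50,75,95]))
E
```

```text
pix box 197 308 125 239
b range [-0.1172837  -0.1137855  -0.00143621  0.11672228  0.12074073] a [-0.10451625 -0.10290051  0.10161817  0.10538856] 0.28362852881570655
47 [279.3 143.3] mean [0.5612 0.0929 0.261 ] a,b -0.0783 0.0861 0.0072
52 [215.8 182. ] mean [ 0.5571 -0.0762  0.2607] a,b -0.0778 -0.0831 0.0081
[-2.85350207e-03 -1.14022251e-03 -5.16202629e-05  1.06885158e-03
  3.17997035e-03]
```

Call:
arm_command(increments=[{"dz": -0.75,"az": -0.11,"gripper": 0},{"dz": -0.75,"az": -0.11,"gripper": 0},{"dz": -0.75,"az": -0.11,"gripper": 0},{"az": -0.1,"gripper": 0}], force=40)

```text
invalid input
```

Call:
arm_command(increments=[{"dx": 0,"dy": 0,"dz": -0.75,"ax": 0,"ay": 0,"az": -0.11,"gripper": 0},{"dx": 0,"dy": 0,"dz": -0.75,"ax": 0,"ay": 0,"az": -0.11,"gripper": 0},{"dx": 0,"dy": 0,"dz": -0.75,"ax": 0,"ay": 0,"az": -0.11,"gripper": 0},{"dx": 0,"dy": 0,"dz": 0,"ax": 0,"ay": 0,"az": -0.1,"gripper": 0}], force=40)

```text
t: 0.55
tool_pos: [0.2986, 0.6076, 0.3263]
eef_rot: [-0.002, 0.715, 0.699, 0.004]
contact_force: [0.7, 0.4, -0.2]
grip_width: 0.332
```

Call:
arm_command(increments=[{"dx": -0.9,"dy": 0.4,"dz": 0,"ax": 0,"ay": 0,"az": 0,"gripper": 0},{"dx": -0.9,"dy": 0.4,"dz": 0,"ax": 0,"ay": 0,"az": 0,"gripper": 0},{"dx": -0.9,"dy": 0.4,"dz": 0,"ax": 0,"ay": 0,"az": 0,"gripper": 0},{"dx": -0.9,"dy": 0.4,"dz": 0,"ax": 0,"ay": 0,"az": 0,"gripper": 0},{"dx": -0.9,"dy": 0.4,"dz": 0,"ax": 0,"ay": 0,"az": 0,"gripper": 0},{"dx": -0.9,"dy": 0.4,"dz": 0,"ax": 0,"ay": 0,"az": 0,"gripper": 0},{"dx": -0.9,"dy": 0.4,"dz": 0,"ax": 0,"ay": 0,"az": 0,"gripper": 0},{"dx": -0.9,"dy": 0.4,"dz": 0,"ax": 0,"ay": 0,"az": 0,"gripper": 0}])

```text
t: 1.35
tool_pos: [0.4182, 0.3127, 0.3212]
eef_rot: [-0.0, 0.717, 0.698, -0.0]
contact_force: [1.0, 0.2, 0.3]
grip_width: -0.002
```

Call:
arm_command(increments=[{"dx": -0.9,"dy": 0.4,"dz": 0,"ax": 0,"ay": 0,"az": 0,"gripper": 0},{"dx": -0.9,"dy": 0.4,"dz": 0,"ax": 0,"ay": 0,"az": 0,"gripper": 0},{"dx": -0.9,"dy": 0.4,"dz": 0,"ax": 0,"ay": 0,"az": 0,"gripper": 0},{"dx": -0.9,"dy": 0.4,"dz": 0,"ax": 0,"ay": 0,"az": 0,"gripper": 0},{"dx": -0.9,"dy": 0.4,"dz": 0,"ax": 0,"ay": 0,"az": 0,"gripper": 0},{"dx": -0.9,"dy": 0.4,"dz": 0,"ax": 0,"ay": 0,"az": 0,"gripper": 0},{"dx": -0.9,"dy": 0.4,"dz": 0,"ax": 0,"ay": 0,"az": 0,"gripper": 0},{"dx": 0,"dy": 0,"dz": 0,"ax": 0,"ay": 0,"az": 0,"gripper": 0}])

```text
t: 2.15
tool_pos: [0.5244, 0.0531, 0.3213]
eef_rot: [0.001, 0.72, 0.694, -0.001]
contact_force: [-0.9, -0.5, 0.1]
grip_width: -0.004
```

Call:
arm_command(increments=[{"dx": -0.57,"dy": 0.28,"dz": 0,"ax": 0,"ay": 0,"az": 0,"gripper": 0},{"dx": -0.57,"dy": 0.28,"dz": 0,"ax": 0,"ay": 0,"az": 0,"gripper": 0},{"dx": 0,"dy": 0,"dz": 0.25,"ax": 0,"ay": 0,"az": 0,"gripper": 0},{"dx": 0,"dy": 0,"dz": 0.25,"ax": 0,"ay": 0,"az": 0,"gripper": 0},{"dx": 0,"dy": 0,"dz": 0,"ax": 0,"ay": 0,"az": 0,"gripper": 0}])

```text
t: 2.65
tool_pos: [0.5428, 0.0147, 0.2992]
eef_rot: [-0.001, 0.716, 0.698, -0.001]
contact_force: [0.0, 0.4, -0.2]
grip_width: -0.003
```

```bash
python3 - <<'E'
from h import *
shot('scene','s1');shot('side','d1');st()
E
```

```text
{'t': 2.75, 'tool_pos': [0.5438, 0.0147, 0.3008], 'eef_rot': [-0.0005, 0.7158, 0.6983, -0.0003], 'contact_force': [0.0931, -0.0737, 0.3705], 'moment': [-0.0035, -0.0289, -0.0208], 'grip_width': 0.0044}
```

View pics/d1.png

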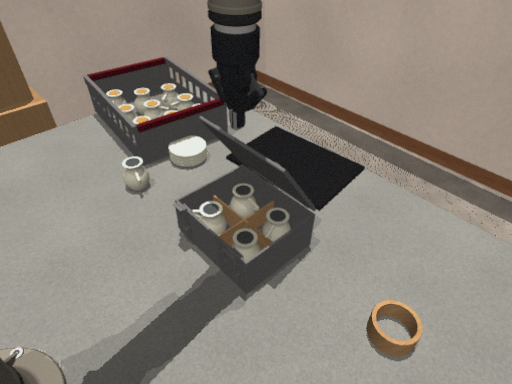

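View pics/s1.png

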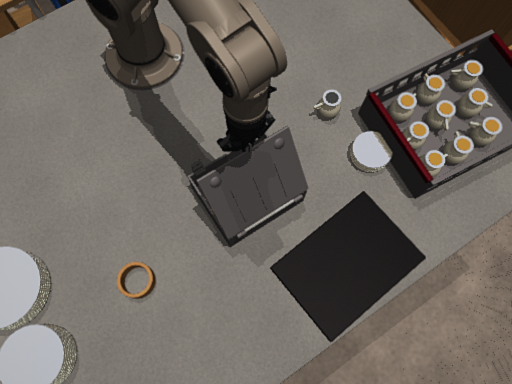

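Scene and side views agree: the closed fingers are just above the middle of the raised free edge (side tip at about (238,128)). I'll start the push there.

Call:
arm_command(increments=[{"dx": -0.08,"dy": 0,"dz": 0.15,"ax": 0,"ay": 0,"az": 0,"gripper": 0},{"dx": -0.08,"dy": 0,"dz": 0.15,"ax": 0,"ay": 0,"az": 0,"gripper": 0},{"dx": 0,"dy": 0,"dz": 0.15,"ax": 0,"ay": 0,"az": 0,"gripper": 0},{"dx": 0,"dy": 0,"dz": 0.1,"ax": 0,"ay": 0,"az": 0,"gripper": 0},{"dx": 0,"dy": 0,"dz": 0,"ax": 0,"ay": 0,"az": 0,"gripper": 0}])

```text
t: 3.25
tool_pos: [0.5437, 0.007, 0.2785]
eef_rot: [-0.0, 0.717, 0.698, -0.001]
contact_force: [0.2, 0.0, 0.5]
grip_width: -0.001
```

Call:
arm_command(increments=[{"dx": 0,"dy": 0,"dz": 0.12,"ax": 0,"ay": 0,"az": 0,"gripper": 0},{"dx": 0,"dy": -0.08,"dz": 0.1,"ax": 0,"ay": 0,"az": 0,"gripper": 0},{"dx": 0,"dy": -0.12,"dz": 0.1,"ax": 0,"ay": 0,"az": 0,"gripper": 0},{"dx": 0,"dy": -0.12,"dz": 0.1,"ax": 0,"ay": 0,"az": 0,"gripper": 0}])

```text
t: 3.65
tool_pos: [0.5298, 0.0074, 0.2635]
eef_rot: [-0.001, 0.717, 0.698, -0.001]
contact_force: [-9.4, -0.4, 13.8]
grip_width: -0.002
```

```bash
python3 - <<'E'
from h import *
c=shot('side','d2');st()
cv2.imwrite('pics/d2z.png',cv2.resize(c['color'][60:260,150:350,::-1],None,fx=3,fy=3))
c=shot('scene','s2')
P=pts(c)
m=np.zeros(P.shape[:2],np.uint8)
cv2.fillPoly(m,[np.array([(225,200),(275,165),(295,185),(240,225)])],1)
Q=P[m>0]
for _ in range(6):
    U,S,V=np.linalg.svd(Q-Q.mean(0),full_matrices=False);n=V[2]*np.sign(V[2,2]);d=(Q-Q.mean(0))@n;cc=Q.mean(0);Q=Q[abs(d)<max(.0015,2*d.std())]
print(n,cc,np.arccos(n[2]))
E
```

```text
{'t': 3.7, 'tool_pos': [0.5287, 0.0074, 0.2627], 'eef_rot': [-0.0018, 0.7166, 0.6975, -0.0013], 'contact_force': [-9.9674, 0.056, 12.2088], 'moment': [0.0134, 2.0594, 0.0269], 'grip_width': 0.0012}
[ 0.76837833 -0.02220099  0.63961071] [0.61014732 0.0040192  0.16442545] 0.8768046007100633
```

View pics/d2z.png

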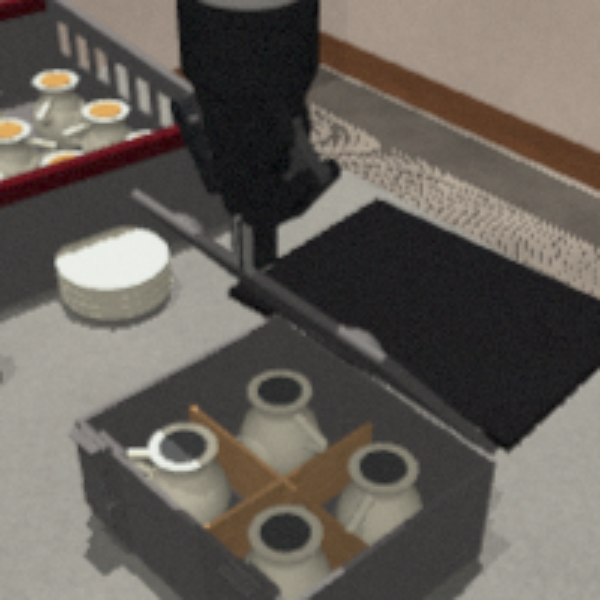

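The lid is moving, now at 0.877, but the force is mostly radial, so my arc is too tight. I'll ease outward.

Call:
arm_command(increments=[{"dx": 0,"dy": -0.13,"dz": 0.0,"ax": 0,"ay": 0,"az": 0,"gripper": 0},{"dx": 0,"dy": -0.13,"dz": 0.1,"ax": 0,"ay": 0,"az": 0,"gripper": 0},{"dx": 0,"dy": -0.13,"dz": 0.1,"ax": 0,"ay": 0,"az": 0,"gripper": 0},{"dx": 0,"dy": -0.12,"dz": 0.1,"ax": 0,"ay": 0,"az": 0,"gripper": 0}])

```text
t: 4.15
tool_pos: [0.5106, 0.0079, 0.2499]
eef_rot: [-0.0, 0.717, 0.698, 0.0]
contact_force: [-0.4, 0.3, 0.8]
grip_width: -0.002
```

Call:
arm_command(increments=[{"dx": 0,"dy": -0.12,"dz": 0.14,"ax": 0,"ay": 0,"az": 0,"gripper": 0},{"dx": 0,"dy": -0.12,"dz": 0.14,"ax": 0,"ay": 0,"az": 0,"gripper": 0},{"dx": 0,"dy": -0.12,"dz": 0.14,"ax": 0,"ay": 0,"az": 0,"gripper": 0},{"dx": 0,"dy": -0.11,"dz": 0.14,"ax": 0,"ay": 0,"az": 0,"gripper": 0}])

```text
t: 4.55
tool_pos: [0.4915, 0.0084, 0.2274]
eef_rot: [-0.0, 0.717, 0.698, -0.0]
contact_force: [-1.2, 0.5, 2.1]
grip_width: 0.002
```

Good. On to 0.5, Δ(-17,-25 mm), then 0.35, Δ(-12,-28 mm).

Call:
arm_command(increments=[{"dx": 0,"dy": -0.11,"dz": 0.15,"ax": 0,"ay": 0,"az": 0,"gripper": 0},{"dx": 0,"dy": -0.11,"dz": 0.16,"ax": 0,"ay": 0,"az": 0,"gripper": 0},{"dx": 0,"dy": -0.1,"dz": 0.16,"ax": 0,"ay": 0,"az": 0,"gripper": 0},{"dx": 0,"dy": -0.1,"dz": 0.16,"ax": 0,"ay": 0,"az": 0,"gripper": 0}])

```text
t: 4.95
tool_pos: [0.4753, 0.0088, 0.2023]
eef_rot: [0.0, 0.717, 0.698, 0.0]
contact_force: [0.7, 0.7, 0.0]
grip_width: -0.001
```

Call:
arm_command(increments=[{"dx": 0,"dy": -0.09,"dz": 0.17,"ax": 0,"ay": 0,"az": 0,"gripper": 0},{"dx": 0,"dy": -0.08,"dz": 0.17,"ax": 0,"ay": 0,"az": 0,"gripper": 0},{"dx": 0,"dy": -0.07,"dz": 0.18,"ax": 0,"ay": 0,"az": 0,"gripper": 0},{"dx": 0,"dy": -0.06,"dz": 0.18,"ax": 0,"ay": 0,"az": 0,"gripper": 0}])

```text
t: 5.35
tool_pos: [0.463, 0.0092, 0.1742]
eef_rot: [-0.0, 0.717, 0.698, -0.0]
contact_force: [-0.5, 0.2, 0.7]
grip_width: -0.001
```

Force is near zero, so I'll check that the lid is following.

```bash
python3 - <<'E'
from h import *
c=shot('side','d3');st()
cv2.imwrite('pics/d3z.png',cv2.resize(c['color'][60:300,120:360,::-1],None,fx=2.5,fy=2.5))
E
```

```text
{'t': 5.4, 'tool_pos': [0.462, 0.0091, 0.1731], 'eef_rot': [-0.0007, 0.7165, 0.6976, -0.001], 'contact_force': [-1.2584, 0.4349, -0.8743], 'moment': [-0.0236, 0.0104, -0.0494], 'grip_width': -0.0011}
```

View pics/d3z.png

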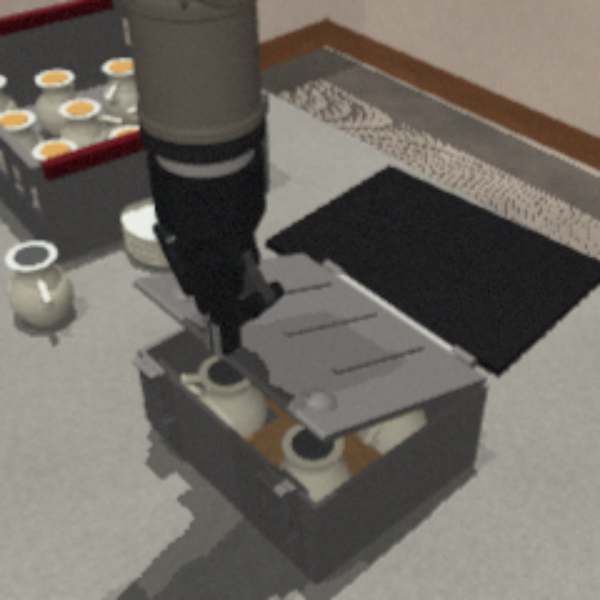

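```bash
cat >> h.py <<'E'
def lid(f):
    c=shot('side',f);P=pts(c);g=np.asarray(c['color']).astype(int)
    yaw=-.0262;ex=np.array([np.cos(yaw),np.sin(yaw),0]);ey=np.array([-np.sin(yaw),np.cos(yaw),0])
    h=np.array([.653,.0055,.105]);q=P-h
    a=q@ex;b=q@ey;z=q[...,2]
    m=(a>-.16)&(a<-.03)&(abs(b)<.112)&(z>-.005)&(z<.2)
    m&=(z<-a*1.6+.03)
    # fit z = -tan(th)*a+o by RANSAC line via cv2 (huber)
    A=a[m];Z=z[m];B=b[m]
    k=np.ones(len(A),bool)
    for _ in range(15):
        co=np.linalg.lstsq(np.c_[A[k],B[k],np.ones(k.sum())],Z[k],rcond=None)[0];r=Z-np.c_[A,B,np.ones(len(A))]@co
        k=abs(r)<max(.003,1.5*np.median(abs(r)))
    print('lid angle',np.arctan(-co[0]),'twist',co[1],'off at hinge',co[2],k.sum(),len(A),'edge z',h[2]+co[2]-co[0]*.208/np.hypot(1,co[0]),'edge x', .653-.208*np.cos(np.arctan(-co[0])))
    return P
E
python3 - <<'E'
from h import *
lid('d4')
E
```

```text
lid angle 0.32303293754190443 twist 0.0008039304629206454 off at hinge 0.004054292397569638 2473 2556 edge z 0.175082661273801 edge x 0.455758385467102
```

Call:
arm_command(increments=[{"dx": 0,"dy": -0.04,"dz": 0.17,"ax": 0,"ay": 0,"az": 0,"gripper": 0},{"dx": 0,"dy": -0.03,"dz": 0.17,"ax": 0,"ay": 0,"az": 0,"gripper": 0},{"dx": 0,"dy": -0.03,"dz": 0.17,"ax": 0,"ay": 0,"az": 0,"gripper": 0},{"dx": 0,"dy": -0.03,"dz": 0.17,"ax": 0,"ay": 0,"az": 0,"gripper": 0},{"dx": 0,"dy": 0,"dz": 0.17,"ax": 0,"ay": 0,"az": 0,"gripper": 0}])

```text
t: 5.95
tool_pos: [0.458, 0.0093, 0.1402]
eef_rot: [-0.0, 0.717, 0.698, -0.0]
contact_force: [0.2, 0.4, 0.4]
grip_width: 0.007
```

Call:
arm_command(increments=[{"dx": 0,"dy": 0,"dz": 0.08,"ax": 0,"ay": 0,"az": 0,"gripper": 0},{"dx": 0,"dy": 0,"dz": 0.08,"ax": 0,"ay": 0,"az": 0,"gripper": 0},{"dx": 0,"dy": 0,"dz": 0.08,"ax": 0,"ay": 0,"az": 0,"gripper": 0},{"dx": 0,"dy": 0,"dz": 0.08,"ax": 0,"ay": 0,"az": 0,"gripper": 0}])

```text
t: 6.35
tool_pos: [0.4584, 0.0093, 0.128]
eef_rot: [0.0, 0.717, 0.698, 0.0]
contact_force: [0.1, -0.5, 0.8]
grip_width: -0.0
```

```bash
python3 - <<'E'
from h import *
lid('d5');st()
E
```

```text
lid angle 0.09573059273381869 twist 0.0007148024633692536 off at hinge 0.0033278892631351128 3095 3187 edge z 0.12820945312985726 edge x 0.4459523643742498
{'t': 6.4, 'tool_pos': [0.4581, 0.0093, 0.1275], 'eef_rot': [-0.0001, 0.7165, 0.6976, -0.0001], 'contact_force': [0.1062, -0.6006, -0.7103], 'moment': [-0.0063, -0.0586, 0.0259], 'grip_width': -0.0015}
```

View pics/d5.png

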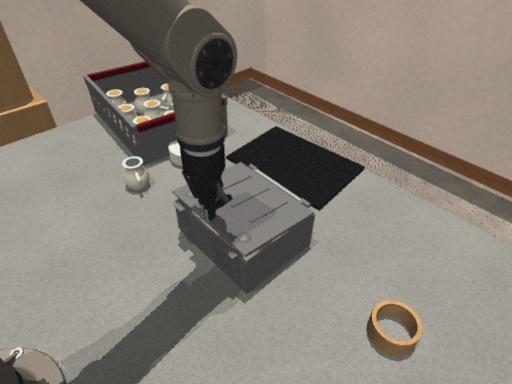

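Lid at 0.096; the tip rests on the free edge at about (211,215). Now in fine steps until it meets the clips.

Call:
arm_command(increments=[{"dx": 0,"dy": 0,"dz": 0.03,"ax": 0,"ay": 0,"az": 0,"gripper": 0},{"dx": 0,"dy": 0,"dz": 0.03,"ax": 0,"ay": 0,"az": 0,"gripper": 0},{"dx": 0,"dy": 0,"dz": 0.03,"ax": 0,"ay": 0,"az": 0,"gripper": 0}])

```text
t: 6.7
tool_pos: [0.4583, 0.0093, 0.1245]
eef_rot: [0.0, 0.717, 0.698, 0.0]
contact_force: [-0.8, -0.4, -0.0]
grip_width: -0.002
```

Call:
arm_command(increments=[{"dx": 0,"dy": 0,"dz": 0.03,"ax": 0,"ay": 0,"az": 0,"gripper": 0},{"dx": 0,"dy": 0,"dz": 0.03,"ax": 0,"ay": 0,"az": 0,"gripper": 0}])

```text
t: 6.9
tool_pos: [0.4582, 0.0093, 0.122]
eef_rot: [0.0, 0.717, 0.698, 0.0]
contact_force: [-0.9, 0.3, 0.4]
grip_width: 0.002
```

```bash
python3 - <<'E'
from h import *
lid('d6');st()
E
```

```text
lid angle 0.06674467034049564 twist 0.00023458855442982278 off at hinge 0.0031974478175021605 3153 3267 edge z 0.12207003384187305 edge x 0.4454631325354543
{'t': 6.95, 'tool_pos': [0.4581, 0.0093, 0.1219], 'eef_rot': [-0.0, 0.7165, 0.6976, -0.0], 'contact_force': [0.7899, 0.1049, 0.1149], 'moment': [-0.0125, -0.0714, -0.0158], 'grip_width': 0.0006}
```

Call:
arm_command(increments=[{"dx": 0,"dy": 0,"dz": 0.03,"ax": 0,"ay": 0,"az": 0,"gripper": 0}])

```text
t: 7.05
tool_pos: [0.4583, 0.0093, 0.1209]
eef_rot: [0.0, 0.717, 0.698, 0.0]
contact_force: [-0.2, 0.4, 0.7]
grip_width: -0.003
```

Call:
arm_command(increments=[{"dx": 0,"dy": 0,"dz": 0.03,"ax": 0,"ay": 0,"az": 0,"gripper": 0}])

```text
t: 7.15
tool_pos: [0.4582, 0.0093, 0.1196]
eef_rot: [-0.0, 0.717, 0.698, 0.0]
contact_force: [0.1, 0.5, 0.9]
grip_width: -0.001
```

Call:
arm_command(increments=[{"dx": 0,"dy": 0,"dz": 0.03,"ax": 0,"ay": 0,"az": 0,"gripper": 0}])

```text
t: 7.25
tool_pos: [0.4582, 0.0093, 0.1184]
eef_rot: [-0.0, 0.717, 0.698, -0.0]
contact_force: [0.2, -0.1, 0.4]
grip_width: -0.003
```

Call:
arm_command(increments=[{"dx": 0,"dy": 0,"dz": 0.03,"ax": 0,"ay": 0,"az": 0,"gripper": 0}])

```text
t: 7.35
tool_pos: [0.4582, 0.0093, 0.1172]
eef_rot: [-0.0, 0.717, 0.698, -0.0]
contact_force: [-0.7, 0.1, 1.7]
grip_width: 0.003
```

```bash
python3 - <<'E'
from h import *
lid('d7');st()
E
```

```text
lid angle 0.04355609322537933 twist 0.0006998331286317615 off at hinge 0.003080769271852934 3201 3299 edge z 0.11713757236839188 edge x 0.44519727066838
{'t': 7.4, 'tool_pos': [0.4582, 0.0093, 0.1171], 'eef_rot': [-0.0, 0.7165, 0.6976, -0.0], 'contact_force': [-0.2756, -0.0495, 1.7948], 'moment': [-0.0438, 0.1966, -0.0485], 'grip_width': 0.0037}
```

Call:
arm_command(increments=[{"dx": 0,"dy": 0,"dz": 0.025,"ax": 0,"ay": 0,"az": 0,"gripper": 0}])

```text
t: 7.5
tool_pos: [0.4582, 0.0093, 0.1165]
eef_rot: [-0.0, 0.717, 0.698, 0.0]
contact_force: [-3.3, 0.5, 10.1]
grip_width: -0.003
```

Call:
arm_command(increments=[{"dx": 0,"dy": 0,"dz": 0.02,"ax": 0,"ay": 0,"az": 0,"gripper": 0}])

```text
t: 7.6
tool_pos: [0.4583, 0.0093, 0.1161]
eef_rot: [-0.0, 0.717, 0.698, 0.0]
contact_force: [-4.4, -0.2, 14.8]
grip_width: -0.001
```

The lid rests on the clips (edge force 15 N). Lifting now, then over to the left pad.

Call:
arm_command(increments=[{"dx": 0,"dy": 0,"dz": -0.4,"ax": 0,"ay": 0,"az": 0,"gripper": 0},{"dx": 0,"dy": 0,"dz": -0.4,"ax": 0,"ay": 0,"az": 0,"gripper": 0},{"dx": 0.54,"dy": 0.09,"dz": 0,"ax": 0,"ay": 0,"az": 0,"gripper": 0},{"dx": 0.54,"dy": 0.09,"dz": 0,"ax": 0,"ay": 0,"az": 0,"gripper": 0},{"dx": 0.54,"dy": 0.09,"dz": 0,"ax": 0,"ay": 0,"az": 0,"gripper": 0},{"dx": 0.54,"dy": 0.1,"dz": 0,"ax": 0,"ay": 0,"az": 0,"gripper": 0},{"dx": 0,"dy": 0,"dz": 0,"ax": 0,"ay": 0,"az": 0,"gripper": 0}])

```text
t: 8.3
tool_pos: [0.4759, 0.0985, 0.1475]
eef_rot: [-0.0, 0.715, 0.699, 0.001]
contact_force: [0.2, 0.3, 0.0]
grip_width: 0.003
```

```bash
python3 - <<'E'
from h import *
P=lid('d8');st();c=np.load('pics/d8.npz')['color']
cv2.imwrite('pics/d8z.png',cv2.resize(c[100:300,150:350,::-1],None,fx=3,fy=3))
shot('scene','s8')
E
```

```text
lid angle 0.03819012830847257 twist 0.00010360517294959138 off at hinge 0.0031558913590799716 3931 4072 edge z 0.11609750726290832 edge x 0.4451516640989492
{'t': 8.35, 'tool_pos': [0.4755, 0.0965, 0.1474], 'eef_rot': [-0.0, 0.7156, 0.6985, 0.0002], 'contact_force': [0.2272, -0.4617, 0.1502], 'moment': [-0.0367, 0.018, -0.0236], 'grip_width': 0.0022}
```

View pics/d8z.png

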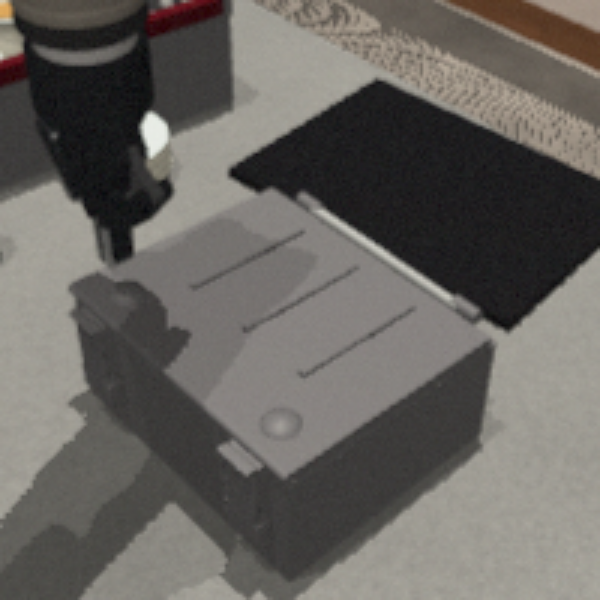

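View pics/s8.png

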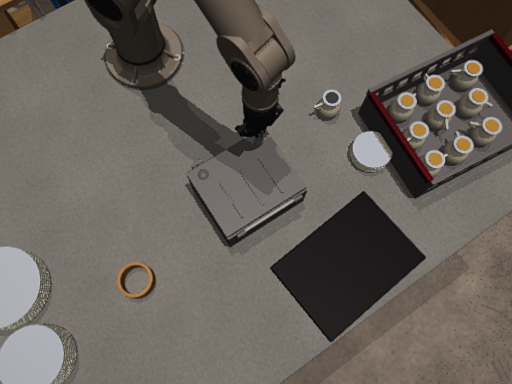

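Lid down on the clips: pads show in the side view at about (244,240) right and (191,197) left. I'll measure them in 3D.

```bash
python3 - <<'E'
from h import *
c=dict(np.load('pics/d8.npz'));P=pts(c)
h=np.array([.653,.0055,.105]);yaw=-.0262
ex=np.array([np.cos(yaw),np.sin(yaw),0]);ey=np.array([-np.sin(yaw),np.cos(yaw),0])
q=P-h;a=q@ex;b=q@ey;D=q[...,2]-(.00316-np.tan(.0382)*a)
for n,bb,(u,v) in(('L',.085,(191,197)),('R',-.085,(244,241))):
    m=np.zeros(D.shape,np.uint8);cv2.circle(m,(u,v),13,1,-1)
    k=(m>0)&(D>.002)&(D<.009)
    print(n,k.sum(),'mean',P[k].mean(0).round(4),'range',np.ptp(P[k],0).round(3),'a,b',a[k].mean().round(4),b[k].mean().round(4),'top z',np.percentile(P[k][:,2],95))
m=np.hypot(a+.18,b+.085)<.02
print(D[m].max())
E
```

```text
L 72 mean [0.4758 0.0922 0.119 ] range [0.034 0.066 0.006] a,b -0.1794 0.082 top z 0.12100025182661137
R 95 mean [ 0.4725 -0.0773  0.1192] range [0.043 0.024 0.006] a,b -0.1782 -0.0875 top z 0.12128188626356481
0.006852906203385266
```

Call:
arm_command(increments=[{"dx": -0.06,"dy": 0,"dz": 0.2,"ax": 0,"ay": 0,"az": 0,"gripper": 0},{"dx": 0,"dy": 0,"dz": 0.2,"ax": 0,"ay": 0,"az": 0,"gripper": 0},{"dx": 0,"dy": 0,"dz": 0.1,"ax": 0,"ay": 0,"az": 0,"gripper": 0},{"dx": 0,"dy": 0,"dz": 0.05,"ax": 0,"ay": 0,"az": 0,"gripper": 0},{"dx": 0,"dy": 0,"dz": 0,"ax": 0,"ay": 0,"az": 0,"gripper": 0}])

```text
t: 8.9
tool_pos: [0.475, 0.0925, 0.1251]
eef_rot: [-0.0, 0.717, 0.697, -0.0]
contact_force: [-0.7, -0.5, 0.0]
grip_width: -0.003
```

Call:
arm_command(increments=[{"dx": 0,"dy": 0,"dz": 0.03,"ax": 0,"ay": 0,"az": 0,"gripper": 0},{"dx": 0,"dy": 0,"dz": 0.03,"ax": 0,"ay": 0,"az": 0,"gripper": 0}])

```text
t: 9.1
tool_pos: [0.4755, 0.093, 0.1232]
eef_rot: [0.0, 0.716, 0.698, 0.0]
contact_force: [-0.1, 0.9, -0.1]
grip_width: 0.004
```

Call:
arm_command(increments=[{"dx": 0,"dy": 0,"dz": 0.025,"ax": 0,"ay": 0,"az": 0,"gripper": 0}])

```text
t: 9.2
tool_pos: [0.4753, 0.093, 0.1222]
eef_rot: [0.0, 0.716, 0.698, 0.0]
contact_force: [-0.4, -0.3, 1.2]
grip_width: -0.002
```

Call:
arm_command(increments=[{"dx": 0,"dy": 0,"dz": 0.025,"ax": 0,"ay": 0,"az": 0,"gripper": 0}])

```text
t: 9.3
tool_pos: [0.4755, 0.0931, 0.1214]
eef_rot: [0.0, 0.716, 0.698, 0.0]
contact_force: [-1.7, 0.1, 6.2]
grip_width: 0.004
```

Call:
arm_command(increments=[{"dx": 0,"dy": 0,"dz": 0.025,"ax": 0,"ay": 0,"az": 0,"gripper": 0}])

```text
t: 9.4
tool_pos: [0.4756, 0.0933, 0.1207]
eef_rot: [-0.0, 0.716, 0.698, 0.0]
contact_force: [-2.4, 1.1, 9.3]
grip_width: 0.002
```

Call:
arm_command(increments=[{"dx": 0,"dy": 0,"dz": 0.025,"ax": 0,"ay": 0,"az": 0,"gripper": 0}])

```text
t: 9.5
tool_pos: [0.4757, 0.0934, 0.12]
eef_rot: [-0.0, 0.716, 0.698, 0.001]
contact_force: [-3.0, 0.2, 12.4]
grip_width: -0.003
```

Call:
arm_command(increments=[{"dx": 0,"dy": 0,"dz": 0.025,"ax": 0,"ay": 0,"az": 0,"gripper": 0}])

```text
t: 9.6
tool_pos: [0.4757, 0.0936, 0.1191]
eef_rot: [-0.0, 0.716, 0.698, 0.001]
contact_force: [-3.9, 0.8, 12.4]
grip_width: -0.0
```

Call:
arm_command(increments=[{"dx": 0,"dy": 0,"dz": 0.025,"ax": 0,"ay": 0,"az": 0,"gripper": 0}])

```text
t: 9.7
tool_pos: [0.4758, 0.0937, 0.1182]
eef_rot: [-0.0, 0.716, 0.698, 0.001]
contact_force: [-4.1, 1.0, 12.0]
grip_width: 0.001
```

Call:
arm_command(increments=[{"dx": 0,"dy": 0,"dz": 0.025,"ax": 0,"ay": 0,"az": 0,"gripper": 0}])

```text
t: 9.8
tool_pos: [0.4758, 0.0938, 0.1171]
eef_rot: [-0.0, 0.716, 0.698, 0.001]
contact_force: [-1.8, 2.8, 9.7]
grip_width: 0.003
```

Call:
arm_command(increments=[{"dx": 0,"dy": 0,"dz": 0.025,"ax": 0,"ay": 0,"az": 0,"gripper": 0}])

```text
t: 9.9
tool_pos: [0.4757, 0.0938, 0.1159]
eef_rot: [-0.0, 0.716, 0.698, 0.001]
contact_force: [-1.1, 1.6, 4.3]
grip_width: 0.006
```

Call:
arm_command(increments=[{"dx": 0,"dy": 0,"dz": 0.025,"ax": 0,"ay": 0,"az": 0,"gripper": 0}])

```text
t: 10.0
tool_pos: [0.4756, 0.0935, 0.1145]
eef_rot: [0.0, 0.716, 0.698, 0.001]
contact_force: [0.5, 0.2, 0.6]
grip_width: 0.001
```

Force dropped to about 0, so it snapped. I'll continue gently to feel the stop.

Call:
arm_command(increments=[{"dx": 0,"dy": 0,"dz": 0.025,"ax": 0,"ay": 0,"az": 0,"gripper": 0}])

```text
t: 10.1
tool_pos: [0.4752, 0.0929, 0.113]
eef_rot: [0.0, 0.716, 0.698, 0.0]
contact_force: [0.1, 0.0, 1.0]
grip_width: -0.002
```

Call:
arm_command(increments=[{"dx": 0,"dy": 0,"dz": 0.025,"ax": 0,"ay": 0,"az": 0,"gripper": 0}])

```text
t: 10.2
tool_pos: [0.4755, 0.0931, 0.1124]
eef_rot: [-0.0, 0.717, 0.698, 0.0]
contact_force: [-2.8, 0.6, 13.5]
grip_width: -0.005
```

Hard stop met at 112.5 mm with 13.5 N. Now lifting to cross to the right pad.

Call:
arm_command(increments=[{"dx": 0,"dy": 0,"dz": -0.4,"ax": 0,"ay": 0,"az": 0,"gripper": 0},{"dx": 0,"dy": 0,"dz": -0.5,"ax": 0,"ay": 0,"az": 0,"gripper": 0},{"dx": -0.85,"dy": 0,"dz": 0,"ax": 0,"ay": 0,"az": 0,"gripper": 0},{"dx": -0.85,"dy": 0,"dz": 0,"ax": 0,"ay": 0,"az": 0,"gripper": 0},{"dx": -0.85,"dy": 0,"dz": 0,"ax": 0,"ay": 0,"az": 0,"gripper": 0},{"dx": -0.85,"dy": 0,"dz": 0,"ax": 0,"ay": 0,"az": 0,"gripper": 0},{"dx": -0.83,"dy": 0,"dz": 0,"ax": 0,"ay": 0,"az": 0,"gripper": 0},{"dx": 0,"dy": 0,"dz": 0,"ax": 0,"ay": 0,"az": 0,"gripper": 0}])

```text
t: 11.0
tool_pos: [0.4698, -0.0813, 0.148]
eef_rot: [0.001, 0.719, 0.695, -0.001]
contact_force: [-0.3, -0.1, -0.4]
grip_width: 0.002
```

```bash
python3 - <<'E'
from h import *
P=lid('d9');st();c=np.load('pics/d9.npz')['color']
cv2.imwrite('pics/d9z.png',cv2.resize(c[100:300,150:350,::-1],None,fx=3,fy=3))
E
```

```text
lid angle 0.019990491826765655 twist -0.06179028050740778 off at hinge 0.002956487383130797 1863 1895 edge z 0.11211423275065015 edge x 0.44504155907138837
{'t': 11.05, 'tool_pos': [0.4701, -0.0787, 0.1479], 'eef_rot': [0.0001, 0.7183, 0.6958, -0.0004], 'contact_force': [0.0322, -0.6125, -0.7477], 'moment': [0.0259, -0.0086, 0.0334], 'grip_width': 0.0004}
```

View pics/d9z.png

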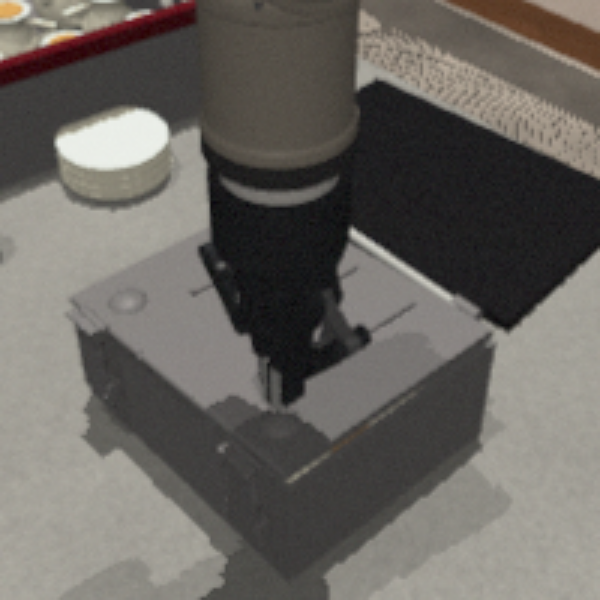

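The left corner holds down (the lid is twisted). The tip is over the right pad at crop (280,400); descending.

Call:
arm_command(increments=[{"dx": 0.04,"dy": 0.04,"dz": 0.2,"ax": 0,"ay": 0,"az": 0,"gripper": 0},{"dx": 0,"dy": 0,"dz": 0.2,"ax": 0,"ay": 0,"az": 0,"gripper": 0},{"dx": 0,"dy": 0,"dz": 0.1,"ax": 0,"ay": 0,"az": 0,"gripper": 0},{"dx": 0,"dy": 0,"dz": 0.05,"ax": 0,"ay": 0,"az": 0,"gripper": 0},{"dx": 0,"dy": 0,"dz": 0,"ax": 0,"ay": 0,"az": 0,"gripper": 0}])

```text
t: 11.55
tool_pos: [0.4721, -0.0743, 0.1256]
eef_rot: [-0.0, 0.716, 0.698, -0.0]
contact_force: [1.0, 0.1, 0.0]
grip_width: -0.002
```

Call:
arm_command(increments=[{"dx": 0,"dy": 0,"dz": 0.03,"ax": 0,"ay": 0,"az": 0,"gripper": 0},{"dx": 0,"dy": 0,"dz": 0.03,"ax": 0,"ay": 0,"az": 0,"gripper": 0}])

```text
t: 11.75
tool_pos: [0.4725, -0.0747, 0.1238]
eef_rot: [0.0, 0.716, 0.698, 0.0]
contact_force: [0.2, 0.9, -0.3]
grip_width: -0.005
```

Call:
arm_command(increments=[{"dx": 0,"dy": 0,"dz": 0.025,"ax": 0,"ay": 0,"az": 0,"gripper": 0},{"dx": 0,"dy": 0,"dz": 0.025,"ax": 0,"ay": 0,"az": 0,"gripper": 0}])

```text
t: 11.95
tool_pos: [0.4727, -0.0748, 0.1223]
eef_rot: [0.0, 0.717, 0.697, 0.0]
contact_force: [-2.6, 0.7, 11.5]
grip_width: -0.001
```

Call:
arm_command(increments=[{"dx": 0,"dy": 0,"dz": 0.025,"ax": 0,"ay": 0,"az": 0,"gripper": 0}])

```text
t: 12.05
tool_pos: [0.4727, -0.0749, 0.1216]
eef_rot: [0.0, 0.717, 0.697, 0.0]
contact_force: [-4.3, -0.3, 16.2]
grip_width: -0.002
```

Call:
arm_command(increments=[{"dx": 0,"dy": 0,"dz": 0.025,"ax": 0,"ay": 0,"az": 0,"gripper": 0}])

```text
t: 12.15
tool_pos: [0.4728, -0.075, 0.121]
eef_rot: [0.0, 0.717, 0.697, 0.0]
contact_force: [-6.1, 0.0, 18.6]
grip_width: -0.003
```

Call:
arm_command(increments=[{"dx": 0,"dy": 0,"dz": 0.025,"ax": 0,"ay": 0,"az": 0,"gripper": 0}])

```text
t: 12.25
tool_pos: [0.4728, -0.0751, 0.1202]
eef_rot: [0.0, 0.717, 0.697, 0.001]
contact_force: [-6.2, 0.2, 21.7]
grip_width: -0.001
```

Call:
arm_command(increments=[{"dx": 0,"dy": 0,"dz": 0.025,"ax": 0,"ay": 0,"az": 0,"gripper": 0}])

```text
t: 12.35
tool_pos: [0.4729, -0.0752, 0.1193]
eef_rot: [0.0, 0.717, 0.697, 0.001]
contact_force: [-5.6, -0.5, 19.6]
grip_width: -0.001
```

Call:
arm_command(increments=[{"dx": 0,"dy": 0,"dz": 0.025,"ax": 0,"ay": 0,"az": 0,"gripper": 0}])

```text
t: 12.45
tool_pos: [0.4729, -0.0753, 0.1182]
eef_rot: [0.0, 0.717, 0.697, 0.001]
contact_force: [-4.8, -0.1, 15.0]
grip_width: -0.0
```

Call:
arm_command(increments=[{"dx": 0,"dy": 0,"dz": 0.025,"ax": 0,"ay": 0,"az": 0,"gripper": 0}])

```text
t: 12.55
tool_pos: [0.4728, -0.0754, 0.1169]
eef_rot: [0.0, 0.717, 0.697, 0.0]
contact_force: [-2.1, -2.0, 8.1]
grip_width: 0.001
```

Call:
arm_command(increments=[{"dx": 0,"dy": 0,"dz": 0.025,"ax": 0,"ay": 0,"az": 0,"gripper": 0}])

```text
t: 12.65
tool_pos: [0.4727, -0.0753, 0.1153]
eef_rot: [0.0, 0.717, 0.697, 0.0]
contact_force: [0.1, -0.4, -0.8]
grip_width: 0.002
```

Call:
arm_command(increments=[{"dx": 0,"dy": 0,"dz": 0.025,"ax": 0,"ay": 0,"az": 0,"gripper": 0}])

```text
t: 12.75
tool_pos: [0.4724, -0.0748, 0.1137]
eef_rot: [0.0, 0.717, 0.697, 0.0]
contact_force: [-0.2, 0.2, -0.6]
grip_width: -0.002
```

Call:
arm_command(increments=[{"dx": 0,"dy": 0,"dz": 0.02,"ax": 0,"ay": 0,"az": 0,"gripper": 0}])

```text
t: 12.85
tool_pos: [0.4724, -0.0747, 0.113]
eef_rot: [0.0, 0.717, 0.698, 0.0]
contact_force: [-2.8, -0.6, 10.4]
grip_width: 0.002
```

The right corner snapped too and met its stop. Taking the hand away, straight up.

Call:
arm_command(increments=[{"dx": 0,"dy": 0,"dz": -0.4,"ax": 0,"ay": 0,"az": 0,"gripper": 0},{"dx": 0,"dy": 0,"dz": -0.8,"ax": 0,"ay": 0,"az": 0,"gripper": 0},{"dx": 0,"dy": 0,"dz": -0.8,"ax": 0,"ay": 0,"az": 0,"gripper": 0},{"dx": 0,"dy": 0,"dz": -0.8,"ax": 0,"ay": 0,"az": 0,"gripper": 0},{"dx": 0,"dy": 0,"dz": -0.8,"ax": 0,"ay": 0,"az": 0,"gripper": 0},{"dx": 0,"dy": 0,"dz": 0,"ax": 0,"ay": 0,"az": 0,"gripper": 0},{"dx": 0,"dy": 0,"dz": 0,"ax": 0,"ay": 0,"az": 0,"gripper": 0},{"dx": 0,"dy": 0,"dz": 0,"ax": 0,"ay": 0,"az": 0,"gripper": 0}])

```text
t: 13.65
tool_pos: [0.4715, -0.0745, 0.2557]
eef_rot: [-0.001, 0.716, 0.698, -0.001]
contact_force: [-1.3, -0.2, -0.1]
grip_width: 0.003
```

```bash
python3 - <<'E'
from h import *
P=lid('d10');st()
c=np.load('pics/d10.npz')['color']
cv2.imwrite('pics/d10z.png',cv2.resize(c[100:300,150:350,::-1],None,fx=3,fy=3))
h=np.array([.653,.0055,.105]);yaw=-.0262
ex=np.array([np.cos(yaw),np.sin(yaw),0]);ey=np.array([-np.sin(yaw),np.cos(yaw),0])
q=P-h;a=q@ex;b=q@ey
for n,bb in(('L',.083),('R',-.087)):
    k=(np.hypot(a+.18,b-bb)<.006)&(abs(q[...,2])<.04);print(n,k.sum(),np.median(P[k][:,2]))
c=shot('scene','s10');P=pts(c);P0=pts(dict(np.load('pics/scene0.npz')))
for n,(u,v) in dict(jug=(331,98),sau=(371,150),tape=(120,280),tape2=(152,280)).items():
    w=(slice(v-15,v+16),slice(u-15,u+16));print(n,np.abs(P[w][...,2]-P0[w][...,2]).mean().round(4))
E
```

```text
lid angle -0.0056208578522313575 twist 0.0009182188001906929 off at hinge 0.0029776455703604274 3786 3898 edge z 0.10680851329338822 edge x 0.4450032857718206
{'t': 13.7, 'tool_pos': [0.4715, -0.0746, 0.2556], 'eef_rot': [-0.0008, 0.7165, 0.6976, -0.0009], 'contact_force': [0.6062, -0.0746, -0.3331], 'moment': [0.0253, 0.0448, -0.0041], 'grip_width': 0.0006}
L 19 0.11251715393864063
R 26 0.11207976890131105
jug 0.0123
sau 0.0109
tape 0.0112
tape2 0.0074
```

View pics/d10z.png

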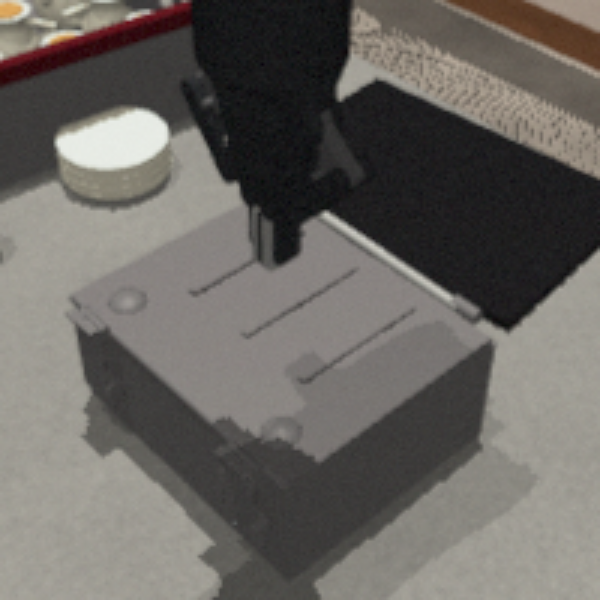

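Both corners stay down: angle about 0, pads at 112 mm, and a level lid with the tip well clear in the side view. The depth differences around the loose objects (7–12 mm) need a check with the colour pictures.

```bash
python3 - <<'E'
from h import *
A=cv2.imread('pics/scene0.png');B=cv2.imread('pics/s10.png');C=cv2.imread('pics/s1.png')
P=[pts(dict(np.load(f'pics/{f}.npz'))) for f in('scene0','s1','s10')]
for n,(u,v) in dict(jug=(331,104),sau=(371,152),tape=(136,280)).items():
    w=(slice(v-26,v+27),slice(u-26,u+27))
    t=A[w];sh=cv2.phaseCorrelate(*[cv2.cvtColor(x[w],6).astype(np.float32) for x in(A,B)])
    print(n,'shift',np.round(sh[0],2),round(sh[1],2),'absdiff',cv2.absdiff(A[w],B[w]).mean(),[ (p[w][...,2]>.02).sum() for p in P],[p[w][p[w][...,2]>.02].mean(0).round(4)for p in P], 'noise',np.abs(P[0][w][...,2]-P[1][w][...,2]).mean())
E
```

```text
jug shift [-0.04 -0.09] 0.93 absdiff 8.409042363830544 [np.int64(541), np.int64(534), np.int64(535)] [array([0.4866, 0.3268, 0.0901]), array([0.4835, 0.3306, 0.0819]), array([0.483 , 0.3316, 0.0798])] noise 0.012892671788824132
sau shift [0.02 0.01] 1.0 absdiff 3.9897947074878366 [np.int64(1682), np.int64(1683), np.int64(1682)] [array([0.6545, 0.3649, 0.0583]), array([0.6542, 0.3654, 0.0576]), array([0.6547, 0.3649, 0.0591])] noise 0.01039370600213278
tape shift [ 0.   -0.03] 1.01 absdiff 4.06752106324908 [np.int64(547), np.int64(549), np.int64(538)] [array([ 0.5945, -0.3564,  0.0705]), array([ 0.5937, -0.357 ,  0.0663]), array([ 0.5941, -0.3564,  0.0693])] noise 0.012786235354880774
```

View pics/s10.png

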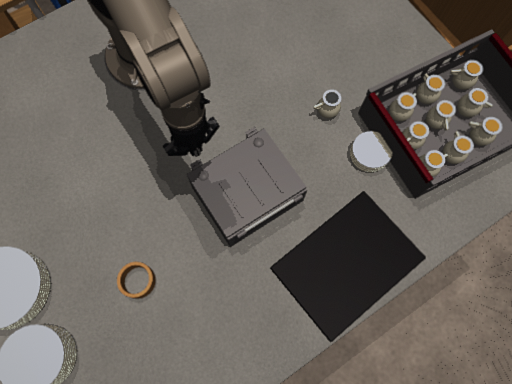

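The colour pictures show no shift (under 0.1 px), and the depth differences match the noise between earlier frames. The scene view shows the lid flat and the jug (330,103), saucers (371,152) and tape (136,280) in place, with the arm clear. Handing in.

```bash
python3 - <<'E'
from h import *
print(manip.job_done());st()
E
```

```text
the job is handed in; nothing more can be done
None
the job is handed in; nothing more can be done
```

The lid is shut with both near corners snapped home, and I handed the job in at about 14 s of the 67 s allowed.

- **Swing:** I pushed the lid down at mid-edge with closed fingers. Early on my arc was too tight and the push peaked at about 17 N along the lid, so I eased outward. It came to rest on both clips at about 0.04 rad, with 15 N on the edge.
- **Left pad:** the force rose to about 13 N, fell to about 0 as it snapped, then met the hard stop with 13.5 N at about 112.5 mm.
- **Right pad:** the force rose to about 22 N, a little over the 10 to 20 N expected. It then fell to about 0 and met the stop with 10 N at about 113 mm.
- **Peak force:** the highest total reading was about 23 N, against the limit of 35 N. I saw readings only at the end of each call, so anything between them is unrecorded.

Last checks, with the hand lifted about 14 cm clear and no contact force:
- **Lid:** it measured about 0 rad (−0.006) with no twist, and both pads stood at about 112 mm on their own.
- **Loose things:** the jug, saucers and tape shifted less than 0.1 px in the pictures. Depth around them differed by 7–12 mm on average, but two earlier pictures, taken before I touched the lid, differ by as much, so I put it down to noise.

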